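Open the child-resistant solvent bottle

ROBOT

A 6-joint arm with a two-finger parallel gripper is mounted at the origin on the work surface. World frame = base frame: x ahead of the robot, y to its left, z up, the work surface at z = 0. Lengths are in mm, angles in rad, forces in N, time in s.
With the tool pointing down it reaches from about 400 to 925 mm from the base axis. Payload 12.5 kg.
Tool frame: the origin (TCP) lies at the very end of the fingers, on their centre line; the grasp point (between the pads) lies 19 mm behind it; z points along the fingers, y is the direction in which the jaws open and shut (so a half turn about z gives the same grasp; the last joint's range is limited). The gripper opens to 95 mm and grips with 3 to 60 N. Pads are 20 mm wide; open, the fingers measure 119 mm over their backs; the gripper's body (75 mm by 180 mm) begins 59 mm behind the grasp point.
Start: joints at [-1.244, 0.491, 1.559, -0, 1.092, -0.106], TCP at [262.158, -567.38, 214.661] pointing down, gripper open.
Joint ranges: [-3.1, 3.1], [-0.84, 2.19], [0.05, 2.79], [-1.13, 4.28], [0.06, 2.93], [-2.69, 2.69]. Speed limits (rad/s): [2.22, 2.22, 2.79, 3.14, 3.14, 3.14].

INTERFACE

Orientations are given as a 3x3 rotation matrix whose columns are the frame's x, y, z axes.
In Python, from rig import ctrl gives the robot as it stands.
- The arm moves only by the tool move_arm, never from a script. Its argument "targets" is a list of rows, each a list of 2 entries, a list of its own where there are three numbers: the shift along the world's x, y, z in cm, then the turn, a rotation vector about the world's x, y, z in degrees. In form: [[[tx, ty, tz], [wx, wy, wz]], ...]. A call has 1 to 10 rows; each row is the pose to reach, as a shift and turn from the pose commanded when the call began; what a row does not reach only later rows make up. A row lasts 1/10 s, in which the tool goes at most 50 mm and 8.59 degrees, less where a joint would pass 70% of its speed; a pose out of reach is approached as far as the arm can. A call with a gripper value outside its range is refused whole. "grip" is the opening, from 0 (shut) to 1 (fully open), set as the call begins (left out, the last holds). The fingers move at their own pace and stop on an object; "force" is the grip in N (left out, the last holds). Time passes only in rows, so rows that repeat a pose let the fingers close. It gives the time, the measured TCP pose, the force and the opening at its end, in the units of the state.
- ctrl.sense(): the state, without advancing time (a new reading comes with each control period).
- ctrl.read_camera(name): name is "scene" or "side" or "wrist"; returns a dict with "color" (420x560x3 uint8, red, green, blue), "camera_matrix" (3x3 intrinsics, pixels), "dist_coeffs" ([k1, k2, p1, p2, k3] as OpenCV has them; the pictures are not rectified), "pose" (4x4, takes a point from camera to world coordinates). Camera axes: x right, y down, z forward; pixel columns grow to the right and rows downward; lengths in mm; the calibration is good to about 2 mm. A picture is of the moment at which its call begins. There is no depth.
- ctrl.hand_in(): hands the job in, once; it reports no verdict.
The state is a dict: "time": time; "joints": joint angles; "qd": joint speeds; "joint_efforts": joint torques, N m; "eef_pos": TCP position; "tool_rot": TCP orientation; "contact_force": force on the tool from outside, world axes, zero at the start; "moment": the same for the moment, N m; "finger_gap": finger opening in mm.
Only numpy, scipy, OpenCV 4.12 (cv2) and the standard library are available. Lean on these libraries where they do the work, as an engineer would, in place of code of your own. Each camera call takes 0.05 s, during which the arm holds its last target.

TASK

Take the red child-resistant cap off the cleaning-solvent bottle: push it down to its stop and, keeping it pushed, turn it anticlockwise until it comes free, without forcing it. Then set the cap down gently, right way up, on the round yellow coaster and let go, leaving the other things on the bench where they are.

Things in the scene. Friction and masses are not known exactly. Their poses are not given: they have to be found in the camera images.
- bottle: Off-white plastic bottle with a yellow band (68 mm diameter, shoulder tapering in from 86 to 104 mm above the bench), held upright in a fixed pink printed stand (110 mm square foot, 6 mm thick; four posts 50 mm high). Neither bottle nor stand moves or turns. Origin: on the bottle's axis, at bench level; z up.
- neck_rim (a point): Centre of the bottle's mouth, 133 mm above the bench, hidden under the cap; fixed. The cap has about 1 mm of side play on the neck. Once turned free it lifts straight up and is clear of the neck after 12 mm. More than 38 N between cap and bottle in all, by pushing, side load, twisting or pulling, counts as forcing it.
- cap_centre (a point): Centre (on the axis, half-way up) of the red round ribbed cap shell: 48 mm diameter, 44 mm tall, about 70 g. Closed, its lower edge is 120 mm and its top 164 mm above the bench. z is the turning axis, up. Pushed, it sinks on springs (6 to 17 N) to a solid stop 8 to 17 mm down, a depth that differs from cap to cap and must be felt; 18 to 21 N holds it at the stop.
- cap: The hidden inner cap (origin on the axis at the shell's lower edge when not pushed, z up). Only at the stop does the shell catch it, by 12 hidden teeth at any phase, so it may ride up to 30 degrees first; pushed less, it idles, clicks or jams. Kept pushed, the inner cap turns anticlockwise from above 40 degrees until free, end stop at 80 (75 degrees of shell turn in all is right). If still caught: push and turn again.
- coaster_top (a point): Centre of the upper face of the round yellow coaster: 104 mm diameter, 6 mm thick, fixed to the bench.
- coaster: The same coaster; origin at the centre of its underside.
- motor_centre (a point): Bystander: small dark stepper motor on a pink printed foot, 56 x 56 x 44 mm; its centre. Loose.
- board_centre (a point): Bystander: green circuit board with parts, 70 x 100 x 18 mm, lying flat; its centre. Loose.
- pliers_pivot (a point): Bystander: pliers with pink handles, about 130 x 68 x 13 mm, lying flat; top of its pivot. Loose.
Not all that is in view belongs to the job. There is more than one size of the cap; the job needs the middle-sized.

How it is judged (in metres and radians):
On the way:
1. the cap is lifted clear of the neck (z of cap in the frame of bottle above 0.14 m), for 0.1 s.
At the end, for the whole second after the job is handed in: The cap stands at rest, right way up (within 7 degrees), flat on the yellow coaster, its axis within 32 mm of the coaster's centre (horizontal distance between cap_centre and coaster_top below 0.032 m and z of cap in the frame of coaster_top between -0.004 and 0.004 m and angle between cap_centre's own z axis and vertical below 0.12 rad and linear speed of cap below 0.02 m/s); the robot touches nothing.
It fails at once if the cap is forced: more than 38 N between cap and bottle (contact force between cap and bottle above 38 N).
It fails at once if the cap is banged down: more than 30 N between cap and coaster (contact force between cap and coaster above 30 N).
It fails at once if the motor is moved more than 20 mm (distance of motor_centre from where it was at the start of the episode above 0.02 m).
It fails at once if the circuit board is moved more than 20 mm (distance of board_centre from where it was at the start of the episode above 0.02 m).
It fails at once if the pliers are moved more than 20 mm (distance of pliers_pivot from where it was at the start of the episode above 0.02 m).
It also fails if it takes over 72 s, if anything falls off the work surface, if the arm or the gripper's body presses on something with over 40 N, if the wrist force passes 120 N, or if a joint passes its speed limit or range.

## Working session

There is one attempt and no reset: what is moved stays moved. The work goes in short steps, Python scripts to look and compute and a tool call to move; the robot and the scene stay as the last step left them, time stands still between calls to the robot, and variables do not carry over. Pictures are saved under pics/ and viewed, and the job is handed in when it is done.

Besides the shell and the picture viewer there is one more tool, called as name(argument=value, ...), one argument or row to a line, values as JSON. move_arm: Moves the arm, as the interface text tells. Its arguments: {"type":"object","properties":{"targets":{"type":"array"},"grip":{"type":"number"},"force":{"type":"number"}},"required":["targets"]}

```bash
mkdir -p pics
python3 - <<'E'
from rig import ctrl
import cv2,numpy as np
for n in ["scene","side","wrist"]:
    r=ctrl.read_camera(n); cv2.imwrite(f"pics/{n}0.png",r["color"][:,:,::-1]); np.savez(f"{n}0.npz",**r)
    print(n,r["camera_matrix"].tolist(),r["dist_coeffs"],np.round(r["pose"],3).tolist())
print(ctrl.sense())
E
```

```text
scene [[421.1387821216102, 0.0, 274.9044671855692], [0.0, 421.1387821216102, 200.85285608966228], [0.0, 0.0, 1.0]] [-0.00248464  0.          0.          0.          0.        ] [[-0.201, 0.822, -0.533, 1004.948], [0.979, 0.176, -0.099, 177.471], [0.012, -0.542, -0.84, 799.061], [0.0, 0.0, 0.0, 1.0]]
side [[530.4303483288562, 0.0, 288.99797636949387], [0.0, 530.4303483288562, 209.90934096560474], [0.0, 0.0, 1.0]] [-0.0892175  0.         0.         0.         0.       ] [[-0.978, -0.123, 0.17, 394.286], [-0.209, 0.567, -0.797, 830.822], [0.002, -0.815, -0.58, 641.13], [0.0, 0.0, 0.0, 1.0]]
wrist [[298.22217093128086, 0.0, 279.19592079128915], [0.0, 298.22217093128086, 209.5667356822463], [0.0, 0.0, 1.0]] [-0.05579068  0.          0.          0.          0.        ] [[0.42, -0.87, -0.257, 335.802], [-0.908, -0.403, -0.118, -533.051], [-0.001, 0.283, -0.959, 384.684], [0.0, 0.0, 0.0, 1.0]]
{'time': 0.15, 'joints': array([-1.24361494e+00,  4.91398042e-01,  1.55930937e+00, -5.91040264e-05,
        1.09173324e+00, -1.05649423e-01]), 'qd': array([-0.00173433, -0.00274287, -0.00290666, -0.00031828, -0.00099516,
       -0.00052969]), 'joint_efforts': array([ 1.44657297e-03, -6.12895989e+01, -2.58277828e+01,  6.92605600e-02,
        4.73132066e-02, -9.05655429e-05]), 'eef_pos': array([ 262.0703074 , -567.19447331,  214.21035057]), 'tool_rot': array([[ 9.07770598e-01,  4.19466849e-01, -3.22190920e-04],
       [ 4.19466971e-01, -9.07770258e-01,  7.86148981e-04],
       [ 3.72881013e-05, -8.48791380e-04, -9.99999639e-01]]), 'contact_force': array([-0.02582255,  0.77692774, -0.21137858]), 'moment': array([-0.0291869 ,  0.03689773, -0.01458997]), 'finger_gap': 94.6392605590615}
```

View pics/scene0.png

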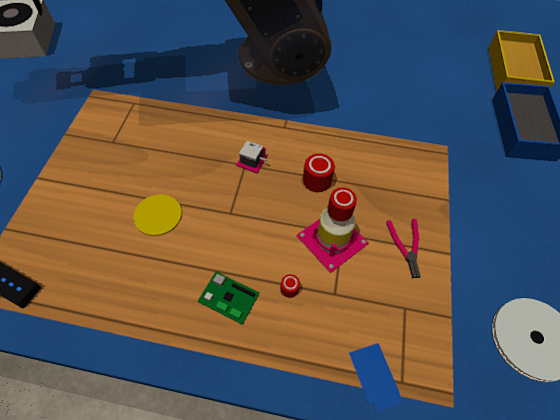

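View pics/side0.png

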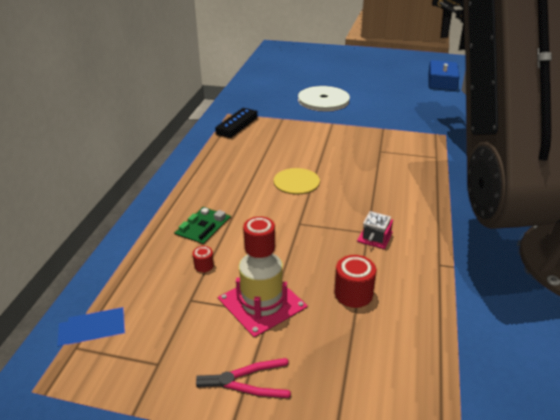

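View pics/wrist0.png

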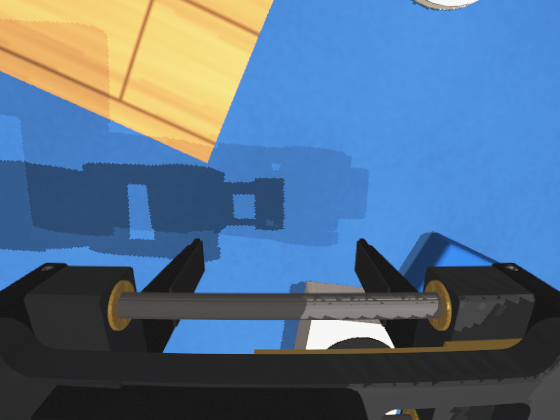

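The scene view shows the closed cap on the bottle at about (343,203), the coaster at (158,214), the motor at (252,155), the board at (229,297) and the pliers at (408,250). The loose large and small caps, at (319,172) and (290,285), are decoys. In the side view the cap is at (259,237) and the coaster at (297,181).

```bash
cat > h.py <<'E'
import cv2,numpy as np
def ray(r,uv):
    K=r["camera_matrix"];p=cv2.undistortPoints(np.array([[uv]],float),K,r["dist_coeffs"])[0,0]
    T=r["pose"];return T[:3,3],T[:3,:3]@np.array([p[0],p[1],1.])
def plane(r,uv,z):
    o,d=ray(r,uv);return o+d*(z-o[2])/d[2]
def tri(a,b):
    (o1,d1),(o2,d2)=a,b
    s=np.linalg.lstsq(np.c_[d1,-d2],o2-o1,rcond=None)[0]
    p,q=o1+s[0]*d1,o2+s[1]*d2
    return (p+q)/2,np.linalg.norm(p-q)
def hsv(r): return cv2.cvtColor(r["color"],cv2.COLOR_RGB2HSV)
def blobs(m,amin=25):
    cs,_=cv2.findContours(m.astype(np.uint8),cv2.RETR_EXTERNAL,cv2.CHAIN_APPROX_NONE)
    return [c for c in cs if cv2.contourArea(c)>amin]
def redm(r):
    h=hsv(r);return ((h[...,0]<6)|(h[...,0]>176))&(h[...,1]>170)&(h[...,2]>60)
E
python3 - <<'E'
from h import *
R={n:dict(np.load(n+"0.npz")) for n in("scene","side")}
res={}
for n,r in R.items():
    H=hsv(r)
    for c in blobs(redm(r),60):
        x,y,w,h=cv2.boundingRect(c)
        m=np.zeros(H.shape[:2],np.uint8);cv2.drawContours(m,[cv2.convexHull(c)],-1,1,-1)
        m=cv2.erode(m,np.ones((3,3)))
        wh=(H[...,1]<110)&(H[...,2]>130)&(m>0)
        b=blobs(wh,15)
        if b:
            q=max(b,key=cv2.contourArea)
            e=cv2.fitEllipse(cv2.convexHull(q)) if len(cv2.convexHull(q))>=5 else None
            print(n,(x,y,w,h),"ring",e)
            if e: res.setdefault(n,[]).append(e[0]); print("  z164",plane(r,e[0],164))
        else: print(n,(x,y,w,h),cv2.contourArea(c))
    ym=(abs(H[...,0].astype(int)-26)<5)&(H[...,1]>200)&(H[...,2]>120)
    for c in blobs(ym,300):
        e=cv2.fitEllipse(c);P=plane(r,e[0],6)
        pts=np.array([plane(r,p[0].astype(float),6) for p in c])
        print(n,"yellow",e,P.round(1),"diam",np.ptp(pts[:,:2],axis=0))
for a in res["scene"]:
  for b in res["side"]:
    p,g=tri(ray(R["scene"],a),ray(R["side"],b)); 
    if g<10: print(a,b,p.round(1),g)
E
```

```text
scene (281, 275, 19, 22) ring ((290.0994873046875, 282.2395324707031), (12.794441223144531, 13.90190601348877), 99.12572479248047)
  z164 [748.73434897 157.49415969 164.        ]
scene (328, 188, 29, 33) ring ((343.28277587890625, 197.39642333984375), (15.820723533630371, 19.28550148010254), 99.83283996582031)
  z164 [569.25160014 222.04149543 164.        ]
scene (303, 154, 32, 38) ring ((319.3626708984375, 164.0673065185547), (17.008121490478516, 21.728832244873047), 97.84541320800781)
  z164 [503.05284917 168.63157411 164.        ]
scene yellow ((156.95326232910156, 214.11004638671875), (38.65869903564453, 48.140384674072266), 69.19713592529297) [ 590.1 -161.4    6. ] diam [104.54864547 103.24066236]
side (346, 261, 21, 12) 176.5
side (335, 255, 41, 53) ring ((355.7817077636719, 266.6221923828125), (19.985763549804688, 29.69036293029785), 97.30672454833984)
  z164 [418.00847396 285.66566816 164.        ]
side (193, 250, 20, 23) 227.5
side (251, 221, 16, 8) 81.0
side (244, 218, 30, 39) ring ((258.63311767578125, 224.92181396484375), (14.16052532196045, 23.60146713256836), 87.47679138183594)
  z164 [570.08115021 222.90856716 164.        ]
(343.28277587890625, 197.39642333984375) (258.63311767578125, 224.92181396484375) [569.8 222.3 164. ] 1.0639384239457594
(319.3626708984375, 164.0673065185547) (355.7817077636719, 266.6221923828125) [422.7 167.6  61.3] 1.3912895140779706
```

Both views agree on the cap axis, about (569.7, 222.4) with its top at 164.0 as given. The coaster is at (590, -161), and its measured diameter of 104 mm fits. I'll move above the cap first.

move_arm(
  targets=[
    [[3,5,3],[0,0,0]],
    [[5,9,5],[0,0,0]],
    [[7,13,5],[0,0,0]],
    [[9,17,5],[0,0,0]],
    [[11,21,5],[0,0,0]],
    [[13,25,5],[0,0,0]],
    [[15,29,5],[0,0,0]],
    [[17,33,5],[0,0,0]],
    [[19,37,5],[0,0,0]],
    [[21,41,5],[0,0,0]],
  ],
  grip=1,
)

```text
time: 1.15
eef_pos: [472.6, -155.6, 264.7]
tool_rot: [[0.908, 0.419, 0.0], [0.419, -0.908, -0.0], [0.0, 0.0, -1.0]]
contact_force: [0.7, -0.1, 0.1]
finger_gap: 95.2
```

move_arm(
  targets=[
    [[1,4,0],[0,0,0]],
    [[2,8,0],[0,0,0]],
    [[3,12,0],[0,0,0]],
    [[4,16,0],[0,0,0]],
    [[5,20,0],[0,0,0]],
    [[6,24,0],[0,0,0]],
    [[7,28,0],[0,0,0]],
    [[8,32,0],[0,0,0]],
    [[9,36,0],[0,0,0]],
    [[9.75,37.98,0],[0,0,0]],
  ],
)

```text
time: 2.15
eef_pos: [569.7, 225.3, 264.3]
tool_rot: [[0.907, 0.421, -0.0], [0.421, -0.907, 0.0], [-0.0, -0.0, -1.0]]
contact_force: [0.7, -0.3, 0.1]
finger_gap: 95.2
```

move_arm(
  targets=[
    [[0,0,0],[0,0,0]],
    [[0,0,0],[0,0,0]],
    [[0,0,0],[0,0,0]],
  ],
)

```text
time: 2.45
eef_pos: [569.4, 221.5, 264.6]
tool_rot: [[0.908, 0.419, -0.0], [0.419, -0.908, -0.0], [-0.001, 0.0, -1.0]]
contact_force: [-0.1, 0.5, 0.3]
finger_gap: 95.4
```

Run:
```python
from rig import ctrl
from h import *
for n in ["scene","side","wrist"]:
    r=ctrl.read_camera(n); cv2.imwrite(f"pics/{n}1.png",r["color"][:,:,::-1]); np.savez(f"{n}1.npz",**r)
r=dict(np.load("wrist1.npz"));H=hsv(r)
for c in blobs(redm(r),300):
    x,y,w,h=cv2.boundingRect(c)
    m=np.zeros(H.shape[:2],np.uint8);cv2.drawContours(m,[cv2.convexHull(c)],-1,1,-1)
    wh=(H[...,1]<110)&(H[...,2]>130)&(cv2.erode(m,np.ones((5,5)))>0)
    b=blobs(wh,15)
    if b:
        e=cv2.fitEllipse(cv2.convexHull(max(b,key=cv2.contourArea)));print((x,y,w,h),e,plane(r,e[0],164).round(1))
print({k:v for k,v in ctrl.sense().items() if k in("time","eef_pos","joints","contact_force","moment")})
```

```text
(247, 255, 47, 39) ((270.4372253417969, 289.9754333496094), (21.327007293701172, 30.804710388183594), 95.15164947509766) [487.8 193.9 164. ]
(253, 177, 50, 56) ((277.7096862792969, 208.86740112304688), (33.95969009399414, 34.75216293334961), 91.94931030273438) [570.5 223.6 164. ]
(348, 103, 33, 28) ((367.4620361328125, 116.4583969116211), (19.332725524902344, 21.256881713867188), 23.908647537231445) [680.3 187.3 164. ]
{'time': 2.6, 'joints': array([ 2.62850212e-01,  4.26485074e-01,  1.52886897e+00, -1.50300886e-04,
        1.18594938e+00,  1.40204791e+00]), 'eef_pos': array([569.65209569, 221.48431556, 264.93315414]), 'contact_force': array([ 0.56726157, -0.49671868,  0.18588255]), 'moment': array([-0.00052594,  0.02613028, -0.02741959])}
```

View pics/wrist1.png

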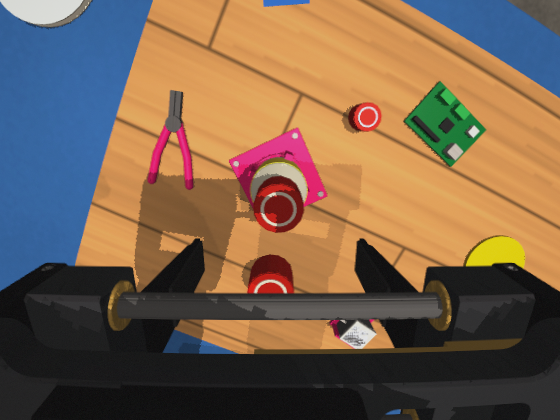

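The wrist view shows the cap ring at (278,209), which gives (570.5, 223.6). That agrees to about 1 mm. Descending around the cap.

move_arm(
  targets=[
    [[0.03,0.04,-3],[0,0,0]],
    [[0.03,0.04,-6],[0,0,0]],
    [[0.03,0.04,-9],[0,0,0]],
    [[0.03,0.04,-11],[0,0,0]],
    [[0.03,0.04,-12.5],[0,0,0]],
    [[0.03,0.04,-13.4],[0,0,0]],
    [[0.03,0.04,-13.4],[0,0,0]],
    [[0.03,0.04,-13.4],[0,0,0]],
    [[0.03,0.04,-13.4],[0,0,0]],
  ],
)

```text
time: 3.5
eef_pos: [570.4, 222.8, 131.6]
tool_rot: [[0.908, 0.419, 0.002], [0.419, -0.908, 0.0], [0.001, 0.0, -1.0]]
contact_force: [-0.5, -0.7, 0.6]
finger_gap: 94.9
```

move_arm(
  targets=[
    [[0,0,0],[0,0,0]],
    [[0,0,0],[0,0,0]],
    [[0,0,0],[0,0,0]],
    [[0,0,0],[0,0,0]],
    [[0,0,0],[0,0,0]],
    [[0,0,0],[0,0,0]],
    [[0,0,0],[0,0,0]],
    [[0,0,0],[0,0,0]],
  ],
  grip=0.42,
  force=10,
)

```text
time: 4.3
eef_pos: [570.0, 222.7, 130.6]
tool_rot: [[0.908, 0.419, 0.0], [0.419, -0.908, -0.0], [-0.0, 0.0, -1.0]]
contact_force: [0.4, -1.2, 0.5]
finger_gap: 48.3
```

```bash
cat > s.py <<'E'
from rig import ctrl
import numpy as np
np.set_printoptions(precision=3,suppress=True)
s=ctrl.sense()
for k in("time","joints","eef_pos","contact_force","moment","finger_gap"): print(k,s[k])
E
python3 s.py
```

```text
time 4.3
joints [ 0.265  0.565  1.679 -0.     0.898  1.403]
eef_pos [569.998 222.706 130.643]
contact_force [ 0.397 -1.231  0.458]
moment [-0.238  0.033 -0.034]
finger_gap 48.26311505053729
```

move_arm(
  targets=[
    [[0,0,0],[0,0,0]],
    [[0,0,0],[0,0,0]],
    [[0,0,0],[0,0,0]],
    [[0,0,0],[0,0,0]],
    [[0,0,0],[0,0,0]],
  ],
  grip=0.3,
  force=55,
)

```text
time: 4.8
eef_pos: [570.0, 222.7, 130.7]
tool_rot: [[0.908, 0.419, 0.0], [0.419, -0.908, -0.0], [0.0, 0.0, -1.0]]
contact_force: [1.4, -2.2, 0.4]
finger_gap: 47.9
```

move_arm(
  targets=[
    [[0,0,-0.1],[0,0,0]],
    [[0,0,-0.2],[0,0,0]],
    [[0,0,-0.3],[0,0,0]],
    [[0,0,-0.4],[0,0,0]],
    [[0,0,-0.4],[0,0,0]],
    [[0,0,-0.4],[0,0,0]],
  ],
)

```text
time: 5.4
eef_pos: [570.1, 222.8, 127.2]
tool_rot: [[0.908, 0.419, 0.001], [0.419, -0.908, -0.0], [0.001, 0.0, -1.0]]
contact_force: [-1.3, -3.0, 6.3]
finger_gap: 47.8
```

move_arm(
  targets=[
    [[0,0,-0.1],[0,0,0]],
    [[0,0,-0.2],[0,0,0]],
    [[0,0,-0.3],[0,0,0]],
    [[0,0,-0.4],[0,0,0]],
    [[0,0,-0.4],[0,0,0]],
    [[0,0,-0.4],[0,0,0]],
  ],
)

```text
time: 6.0
eef_pos: [570.1, 222.8, 123.4]
tool_rot: [[0.908, 0.419, 0.001], [0.419, -0.908, -0.0], [0.001, 0.0, -1.0]]
contact_force: [-2.6, -3.7, 8.5]
finger_gap: 47.6
```

move_arm(
  targets=[
    [[0,0,-0.05],[0,0,0]],
    [[0,0,-0.1],[0,0,0]],
    [[0,0,-0.1],[0,0,0]],
    [[0,0,-0.1],[0,0,0]],
  ],
)

```text
time: 6.4
eef_pos: [570.1, 222.8, 122.4]
tool_rot: [[0.908, 0.419, 0.001], [0.419, -0.908, 0.0], [0.001, 0.0, -1.0]]
contact_force: [-1.7, -3.2, 9.8]
finger_gap: 47.8
```

move_arm(
  targets=[
    [[0,0,-0.05],[0,0,0]],
    [[0,0,-0.1],[0,0,0]],
    [[0,0,-0.1],[0,0,0]],
    [[0,0,-0.1],[0,0,0]],
  ],
)

```text
time: 6.8
eef_pos: [570.1, 222.8, 121.5]
tool_rot: [[0.908, 0.419, 0.001], [0.419, -0.908, 0.0], [0.001, 0.0, -1.0]]
contact_force: [-1.7, -2.6, 8.6]
finger_gap: 47.3
```

move_arm(
  targets=[
    [[0,0,-0.05],[0,0,0]],
    [[0,0,-0.1],[0,0,0]],
    [[0,0,-0.1],[0,0,0]],
    [[0,0,-0.1],[0,0,0]],
  ],
)

```text
time: 7.2
eef_pos: [570.1, 222.8, 120.5]
tool_rot: [[0.908, 0.419, 0.001], [0.419, -0.908, 0.0], [0.001, 0.0, -1.0]]
contact_force: [-0.9, -3.9, 9.0]
finger_gap: 47.9
```

move_arm(
  targets=[
    [[0,0,-0.05],[0,0,0]],
    [[0,0,-0.1],[0,0,0]],
    [[0,0,-0.1],[0,0,0]],
    [[0,0,-0.1],[0,0,0]],
  ],
)

```text
time: 7.6
eef_pos: [570.1, 222.8, 119.5]
tool_rot: [[0.908, 0.419, 0.001], [0.419, -0.908, 0.0], [0.001, 0.0, -1.0]]
contact_force: [-0.9, -3.1, 9.5]
finger_gap: 47.6
```

move_arm(
  targets=[
    [[0,0,-0.05],[0,0,0]],
    [[0,0,-0.1],[0,0,0]],
    [[0,0,-0.1],[0,0,0]],
    [[0,0,-0.1],[0,0,0]],
  ],
)

```text
time: 8.0
eef_pos: [570.1, 222.8, 118.6]
tool_rot: [[0.908, 0.419, 0.001], [0.419, -0.908, 0.0], [0.001, 0.0, -1.0]]
contact_force: [-2.2, -3.2, 10.0]
finger_gap: 47.7
```

```bash
python3 - <<'E'
from rig import ctrl
from h import *
r=ctrl.read_camera("side"); cv2.imwrite("pics/side2.png",cv2.resize(r["color"][140:340,150:400,::-1],None,fx=3,fy=3))
E
python3 s.py
```

```text
time 8.05
joints [ 0.265  0.579  1.69  -0.     0.871  1.403]
eef_pos [570.156 222.814 118.603]
contact_force [-1.645 -2.671 10.056]
moment [-0.62   0.312 -0.024]
finger_gap 47.803016549198944
```

View pics/side2.png

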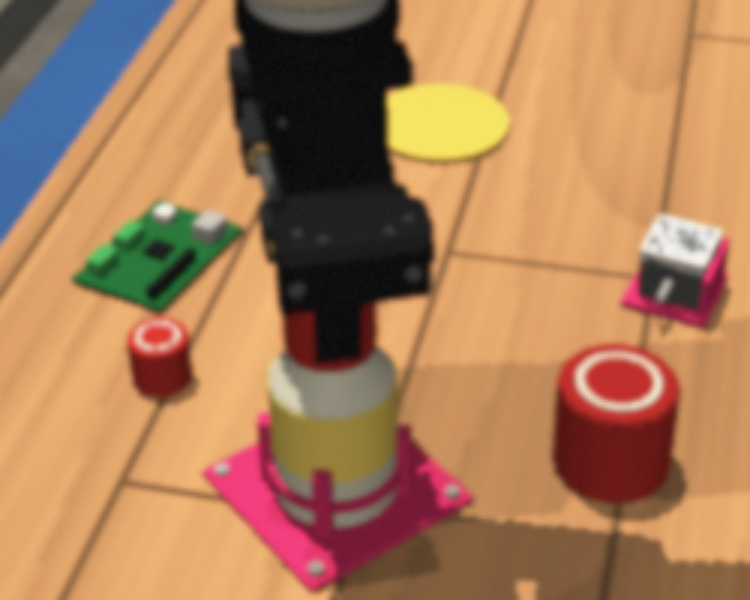

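The side view shows the fingers on the cap. The cap's red lower edge, at crop (330,365), has sunk towards the shoulder with the gripper. Pushing further.

move_arm(
  targets=[
    [[0,0,-0.05],[0,0,0]],
    [[0,0,-0.1],[0,0,0]],
    [[0,0,-0.1],[0,0,0]],
    [[0,0,-0.1],[0,0,0]],
  ],
)

```text
time: 8.45
eef_pos: [570.2, 222.8, 117.6]
tool_rot: [[0.908, 0.419, 0.001], [0.419, -0.908, 0.0], [0.001, 0.0, -1.0]]
contact_force: [-2.2, -3.9, 11.3]
finger_gap: 47.7
```

move_arm(
  targets=[
    [[0,0,-0.05],[0,0,0]],
    [[0,0,-0.1],[0,0,0]],
    [[0,0,-0.1],[0,0,0]],
    [[0,0,-0.1],[0,0,0]],
  ],
)

```text
time: 8.85
eef_pos: [570.2, 222.8, 116.7]
tool_rot: [[0.908, 0.419, 0.001], [0.419, -0.908, 0.0], [0.001, 0.0, -1.0]]
contact_force: [-2.0, -4.2, 10.0]
finger_gap: 48.0
```

move_arm(
  targets=[
    [[0,0,-0.05],[0,0,0]],
    [[0,0,-0.1],[0,0,0]],
    [[0,0,-0.1],[0,0,0]],
    [[0,0,-0.1],[0,0,0]],
  ],
)

```text
time: 9.25
eef_pos: [570.2, 222.8, 115.8]
tool_rot: [[0.908, 0.419, 0.001], [0.419, -0.908, 0.0], [0.001, 0.0, -1.0]]
contact_force: [-1.9, -3.5, 11.3]
finger_gap: 47.6
```

move_arm(
  targets=[
    [[0,0,-0.05],[0,0,0]],
    [[0,0,-0.1],[0,0,0]],
    [[0,0,-0.1],[0,0,0]],
    [[0,0,-0.1],[0,0,0]],
  ],
)

```text
time: 9.65
eef_pos: [570.2, 222.9, 114.9]
tool_rot: [[0.908, 0.419, 0.001], [0.419, -0.908, 0.0], [0.001, 0.0, -1.0]]
contact_force: [-3.2, -4.1, 12.8]
finger_gap: 47.3
```

move_arm(
  targets=[
    [[0,0,-0.05],[0,0,0]],
    [[0,0,-0.1],[0,0,0]],
    [[0,0,-0.1],[0,0,0]],
    [[0,0,-0.1],[0,0,0]],
  ],
)

```text
time: 10.05
eef_pos: [570.2, 222.8, 114.0]
tool_rot: [[0.908, 0.419, 0.001], [0.419, -0.908, 0.0], [0.001, 0.0, -1.0]]
contact_force: [-3.2, -3.9, 14.3]
finger_gap: 48.1
```

```bash
python3 s.py
```

```text
time 10.05
joints [ 0.265  0.585  1.694 -0.     0.861  1.403]
eef_pos [570.195 222.849 114.048]
contact_force [-3.193 -3.873 14.331]
moment [-0.694  0.587  0.01 ]
finger_gap 48.063443223138535
```

move_arm(
  targets=[
    [[0,0,-0.05],[0,0,0]],
    [[0,0,-0.05],[0,0,0]],
    [[0,0,-0.05],[0,0,0]],
    [[0,0,-0.05],[0,0,0]],
  ],
)

```text
time: 10.45
eef_pos: [570.2, 222.9, 113.7]
tool_rot: [[0.908, 0.419, 0.002], [0.419, -0.908, 0.0], [0.002, 0.0, -1.0]]
contact_force: [-3.2, -3.7, 15.4]
finger_gap: 47.3
```

move_arm(
  targets=[
    [[0,0,-0.03],[0,0,0]],
    [[0,0,-0.03],[0,0,0]],
    [[0,0,-0.03],[0,0,0]],
    [[0,0,-0.03],[0,0,0]],
  ],
)

```text
time: 10.85
eef_pos: [570.2, 222.8, 113.4]
tool_rot: [[0.908, 0.419, 0.001], [0.419, -0.908, 0.0], [0.001, 0.0, -1.0]]
contact_force: [-3.7, -3.9, 15.3]
finger_gap: 47.6
```

move_arm(
  targets=[
    [[0,0,-0.03],[0,0,0]],
    [[0,0,-0.03],[0,0,0]],
    [[0,0,-0.03],[0,0,0]],
    [[0,0,-0.03],[0,0,0]],
  ],
)

```text
time: 11.25
eef_pos: [570.3, 222.9, 113.1]
tool_rot: [[0.908, 0.419, 0.002], [0.419, -0.908, 0.0], [0.002, 0.0, -1.0]]
contact_force: [-4.3, -3.5, 16.2]
finger_gap: 47.3
```

move_arm(
  targets=[
    [[0,0,-0.03],[0,0,0]],
    [[0,0,-0.03],[0,0,0]],
    [[0,0,-0.03],[0,0,0]],
    [[0,0,-0.03],[0,0,0]],
  ],
)

```text
time: 11.65
eef_pos: [570.2, 222.8, 113.0]
tool_rot: [[0.908, 0.419, 0.002], [0.419, -0.908, 0.0], [0.002, 0.001, -1.0]]
contact_force: [-3.8, -2.9, 17.0]
finger_gap: 47.6
```

```bash
python3 - <<'E'
from rig import ctrl
from h import *
r=ctrl.read_camera("side"); cv2.imwrite("pics/side3.png",cv2.resize(r["color"][140:340,150:400,::-1],None,fx=3,fy=3))
a=redm(r)[225:275,235:280]
b=redm(dict(np.load("side0.npz")))[225:275,235:280]
for c in (11,14,32,35,38): print(c+235,np.where(a[:,c])[0].max()+225,np.where(b[:,c])[0].max()+225)
E
python3 s.py
```

```text
246 258 250
249 262 253
267 263 255
270 261 253
273 258 249
time 11.7
joints [ 0.265  0.586  1.695 -0.     0.859  1.403]
eef_pos [570.238 222.854 113.005]
contact_force [-4.038 -4.296 16.349]
moment [-0.754  0.731 -0.004]
finger_gap 47.52618154644766
```

View pics/side3.png

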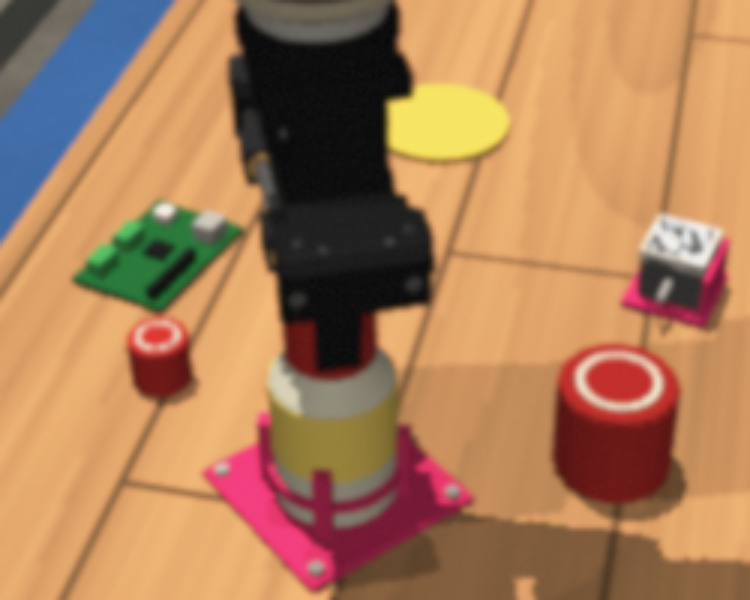

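The cap's lower edge has dropped about 8.4 px, roughly 16 mm, so it is following the gripper without slipping. The stop must be close.

move_arm(
  targets=[
    [[0,0,-0.03],[0,0,0]],
    [[0,0,-0.03],[0,0,0]],
    [[0,0,-0.03],[0,0,0]],
    [[0,0,-0.03],[0,0,0]],
  ],
)

```text
time: 12.1
eef_pos: [570.3, 222.8, 113.0]
tool_rot: [[0.908, 0.419, 0.002], [0.419, -0.908, 0.0], [0.002, 0.001, -1.0]]
contact_force: [-4.4, -5.5, 19.5]
finger_gap: 47.8
```

```bash
python3 s.py
```

```text
time 12.1
joints [ 0.265  0.586  1.695 -0.     0.859  1.403]
eef_pos [570.282 222.835 112.959]
contact_force [-4.442 -5.453 19.464]
moment [-0.822  0.896  0.066]
finger_gap 47.82690584656971
```

The stop is solid: z stays at 112.96 while the force rises to 19.5 N. Holding the push and turning anticlockwise in steps, watching the forces.

move_arm(
  targets=[
    [[-0.02,-0.03,0],[0,0,3]],
    [[-0.02,-0.03,0],[0,0,6]],
    [[-0.02,-0.03,0],[0,0,9]],
    [[-0.02,-0.03,0],[0,0,12]],
    [[-0.02,-0.03,0],[0,0,12]],
  ],
)

```text
time: 12.6
eef_pos: [570.6, 223.1, 113.0]
tool_rot: [[0.8, 0.6, 0.003], [0.6, -0.8, 0.001], [0.003, 0.001, -1.0]]
contact_force: [-2.5, -1.1, 18.2]
finger_gap: 47.6
```

```bash
python3 s.py
```

```text
time 12.6
joints [0.265 0.586 1.695 0.    0.857 1.191]
eef_pos [570.57  223.09  112.978]
contact_force [-2.532 -1.141 18.235]
moment [-0.201  0.503  0.043]
finger_gap 47.60132663951002
```

move_arm(
  targets=[
    [[0,0,-0.01],[0,0,3]],
    [[0,0,-0.02],[0,0,6]],
    [[0,0,-0.02],[0,0,9]],
    [[0,0,-0.02],[0,0,12]],
    [[0,0,-0.02],[0,0,15]],
    [[0,0,-0.02],[0,0,15]],
  ],
)

```text
time: 13.2
eef_pos: [570.9, 223.4, 113.0]
tool_rot: [[0.617, 0.787, 0.004], [0.787, -0.617, 0.002], [0.004, 0.002, -1.0]]
contact_force: [-0.5, 0.4, 18.0]
finger_gap: 47.4
```

```bash
python3 s.py
```

```text
time 13.2
joints [0.265 0.586 1.695 0.001 0.856 0.929]
eef_pos [570.861 223.369 112.985]
contact_force [-0.462  0.418 18.027]
moment [0.109 0.332 0.023]
finger_gap 47.4494815643104
```

move_arm(
  targets=[
    [[0,0,-0.01],[0,0,3]],
    [[0,0,-0.02],[0,0,6]],
    [[0,0,-0.02],[0,0,9]],
    [[0,0,-0.02],[0,0,12]],
    [[0,0,-0.02],[0,0,12]],
  ],
)

```text
time: 13.7
eef_pos: [570.9, 223.5, 112.9]
tool_rot: [[0.44, 0.898, 0.004], [0.898, -0.44, 0.002], [0.004, 0.003, -1.0]]
contact_force: [-2.1, 0.9, 19.2]
finger_gap: 47.7
```

```bash
python3 s.py
```

```text
time 13.7
joints [0.265 0.586 1.695 0.001 0.856 0.72 ]
eef_pos [570.891 223.473 112.905]
contact_force [-2.115  0.861 19.224]
moment [ 0.199  0.349 -0.054]
finger_gap 47.655362404080925
```

move_arm(
  targets=[
    [[0,0,0],[0,0,3]],
    [[0,0,0],[0,0,6]],
    [[0,0,0],[0,0,9]],
    [[0,0,0],[0,0,12]],
    [[0,0,0],[0,0,15]],
    [[0,0,0],[0,0,15]],
  ],
)

```text
time: 14.3
eef_pos: [570.9, 223.5, 112.9]
tool_rot: [[0.193, 0.981, 0.004], [0.981, -0.193, 0.002], [0.003, 0.004, -1.0]]
contact_force: [-1.6, 2.4, 19.6]
finger_gap: 47.5
```

```bash
python3 s.py
```

```text
time 14.3
joints [0.265 0.586 1.695 0.001 0.856 0.458]
eef_pos [570.95  223.506 112.929]
contact_force [-1.645  2.356 19.628]
moment [0.21  0.273 0.028]
finger_gap 47.52183397361693
```

54 degrees so far and the push is steady. Turning on to 75.

move_arm(
  targets=[
    [[0,0,0],[0,0,3]],
    [[0,0,0],[0,0,6]],
    [[0,0,0],[0,0,9]],
    [[0,0,0],[0,0,12]],
    [[0,0,0],[0,0,12]],
  ],
)

```text
time: 14.8
eef_pos: [571.0, 223.6, 112.9]
tool_rot: [[-0.016, 1.0, 0.005], [1.0, 0.016, 0.002], [0.002, 0.005, -1.0]]
contact_force: [-1.6, 1.5, 19.4]
finger_gap: 47.5
```

```bash
python3 s.py
```

```text
time 14.8
joints [0.265 0.586 1.695 0.001 0.856 0.249]
eef_pos [570.993 223.578 112.927]
contact_force [-1.636  1.545 19.435]
moment [ 0.29   0.259 -0.038]
finger_gap 47.51298744538124
```

move_arm(
  targets=[
    [[0,0,0],[0,0,3]],
    [[0,0,0],[0,0,6]],
    [[0,0,0],[0,0,9]],
    [[0,0,0],[0,0,9]],
  ],
)

```text
time: 15.2
eef_pos: [571.0, 223.6, 113.0]
tool_rot: [[-0.172, 0.985, 0.005], [0.985, 0.172, 0.002], [0.001, 0.005, -1.0]]
contact_force: [-1.1, 1.6, 19.7]
finger_gap: 47.4
```

```bash
python3 s.py
```

```text
time 15.2
joints [0.265 0.586 1.695 0.001 0.856 0.092]
eef_pos [571.02  223.588 112.95 ]
contact_force [-1.076  1.565 19.655]
moment [ 0.319  0.201 -0.068]
finger_gap 47.362155394708786
```

75 degrees turned. Easing the push off and testing whether the cap lifts.

move_arm(
  targets=[
    [[0,0,0.2],[0,0,0]],
    [[0,0,0.4],[0,0,0]],
    [[0,0,0.7],[0,0,0]],
    [[0,0,1.0],[0,0,0]],
    [[0,0,1.3],[0,0,0]],
    [[0,0,1.6],[0,0,0]],
    [[0,0,1.8],[0,0,0]],
    [[0,0,1.8],[0,0,0]],
    [[0,0,1.8],[0,0,0]],
  ],
)

```text
time: 16.1
eef_pos: [570.8, 223.5, 129.7]
tool_rot: [[-0.17, 0.985, 0.004], [0.985, 0.17, 0.002], [0.001, 0.004, -1.0]]
contact_force: [2.4, 3.1, 5.6]
finger_gap: 47.6
```

move_arm(
  targets=[
    [[0,0,0.1],[0,0,0]],
    [[0,0,0.2],[0,0,0]],
    [[0,0,0.2],[0,0,0]],
    [[0,0,0.2],[0,0,0]],
  ],
)

```text
time: 16.5
eef_pos: [570.7, 223.4, 131.5]
tool_rot: [[-0.17, 0.985, 0.003], [0.985, 0.17, 0.002], [0.001, 0.003, -1.0]]
contact_force: [2.7, 3.1, 6.0]
finger_gap: 47.6
```

move_arm(
  targets=[
    [[0,0,0.1],[0,0,0]],
    [[0,0,0.15],[0,0,0]],
    [[0,0,0.15],[0,0,0]],
    [[0,0,0.15],[0,0,0]],
  ],
)

```text
time: 16.9
eef_pos: [569.6, 222.7, 132.0]
tool_rot: [[-0.17, 0.985, -0.0], [0.985, 0.17, 0.0], [0.0, -0.0, -1.0]]
contact_force: [-0.3, 1.4, 2.5]
finger_gap: 47.6
```

```bash
python3 s.py
```

```text
time 16.9
joints [0.265 0.562 1.679 0.    0.9   0.093]
eef_pos [569.602 222.69  132.015]
contact_force [-0.319  1.39   2.49 ]
moment [ 0.232 -0.067  0.011]
finger_gap 47.60886810889073
```

move_arm(
  targets=[
    [[0,0,0.1],[0,0,0]],
    [[0,0,0.1],[0,0,0]],
    [[0,0,0.1],[0,0,0]],
  ],
)

```text
time: 17.2
eef_pos: [569.7, 222.4, 132.9]
tool_rot: [[-0.17, 0.985, -0.0], [0.985, 0.17, -0.0], [-0.0, -0.0, -1.0]]
contact_force: [-0.4, -0.8, -0.6]
finger_gap: 47.6
```

move_arm(
  targets=[
    [[0,0,0.1],[0,0,0]],
    [[0,0,0.1],[0,0,0]],
    [[0,0,0.1],[0,0,0]],
  ],
)

```text
time: 17.5
eef_pos: [569.8, 222.5, 134.1]
tool_rot: [[-0.17, 0.985, 0.0], [0.985, 0.17, 0.0], [-0.0, 0.0, -1.0]]
contact_force: [0.6, -0.3, -0.2]
finger_gap: 47.7
```

move_arm(
  targets=[
    [[0,0,0.1],[0,0,0]],
    [[0,0,0.1],[0,0,0]],
    [[0,0,0.1],[0,0,0]],
  ],
)

```text
time: 17.8
eef_pos: [569.8, 222.5, 135.1]
tool_rot: [[-0.17, 0.985, 0.0], [0.985, 0.17, 0.0], [-0.0, 0.0, -1.0]]
contact_force: [-0.2, -0.7, -0.8]
finger_gap: 47.8
```

No pull beyond the cap's own weight of about 0.7 N, so it looks free. Lifting straight up.

move_arm(
  targets=[
    [[0,0,0.1],[0,0,0]],
    [[0,0,0.2],[0,0,0]],
    [[0,0,0.3],[0,0,0]],
    [[0,0,0.3],[0,0,0]],
  ],
)

```text
time: 18.2
eef_pos: [569.8, 222.6, 138.3]
tool_rot: [[-0.17, 0.985, 0.0], [0.985, 0.17, 0.0], [0.0, 0.0, -1.0]]
contact_force: [0.3, -0.6, -1.6]
finger_gap: 47.7
```

move_arm(
  targets=[
    [[0,0,0.3],[0,0,0]],
    [[0,0,0.6],[0,0,0]],
    [[0,0,1.0],[0,0,0]],
    [[0,0,1.5],[0,0,0]],
    [[0,0,2.5],[0,0,0]],
    [[0,0,4],[0,0,0]],
    [[0,0,6],[0,0,0]],
    [[0,0,8],[0,0,0]],
    [[0,0,8],[0,0,0]],
    [[0,0,8],[0,0,0]],
  ],
)

```text
time: 19.2
eef_pos: [569.7, 222.5, 218.3]
tool_rot: [[-0.17, 0.985, 0.001], [0.985, 0.17, 0.0], [0.0, 0.001, -1.0]]
contact_force: [0.9, -0.7, -1.2]
finger_gap: 47.9
```

```bash
python3 - <<'E'
from rig import ctrl
from h import *
for n in("scene","side"):
    r=ctrl.read_camera(n); cv2.imwrite(f"pics/{n}4.png",r["color"][:,:,::-1]); np.savez(n+"4.npz",**r)
E
python3 s.py
```

```text
time 19.3
joints [ 0.264  0.469  1.59  -0.     1.083  0.093]
eef_pos [569.349 222.398 217.204]
contact_force [0.499 0.469 0.031]
moment [ 0.002 -0.087  0.021]
finger_gap 47.75657247268965
```

View pics/side4.png

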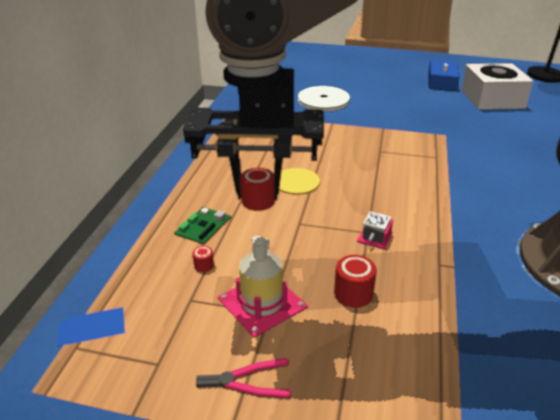

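View pics/scene4.png

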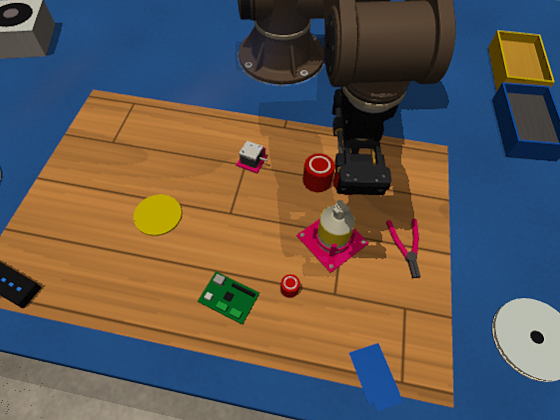

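The cap is off. The side view shows it held upright at (257,188), with the bare nozzle at (260,250). The bystanders haven't moved. Next I'll check the coaster in both views and the clearances.

Run:
```python
from h import *
S=dict(np.load("scene4.npz"));D=dict(np.load("side0.npz"))
for p,z in (((252,155),22),((229,297),9)): print(plane(S,p,z).round())
for n,r,roi in (("scene",S,(120,180,190,245)),("side",D,(265,160,330,200))):
    H=hsv(r);ym=(abs(H[...,0].astype(int)-27)<7)&(H[...,1]>130)&(H[...,2]>90)
    k=np.zeros_like(ym);k[roi[1]:roi[3],roi[0]:roi[2]]=1
    c=max(blobs(ym&k,50),key=cv2.contourArea);e=cv2.fitEllipse(c)
    P=np.array([plane(r,p[0].astype(float),6) for p in c]);print(n,e[0],plane(r,e[0],6).round(1),np.ptp(P,axis=0).round(1),((P.max(0)+P.min(0))/2).round(1))
```

```text
[398.   7.  22.]
[741.  42.   9.]
scene (157.0347137451172, 214.3536834716797) [ 590.6 -161.     6. ] [104.6 104.1   0. ] [ 588.9 -161.1    6. ]
side (296.32110595703125, 180.5763397216797) [ 587.8 -155.6    6. ] [102.  106.1   0. ] [ 588.2 -157.4    6. ]
```

The two views put the coaster at about (589, -159.5), differing by about 5 mm, which is well inside the 32 mm allowed. Motor and board are far from the path. Carrying the cap over.

move_arm(
  targets=[
    [[0.1,-2,0],[0,0,0]],
    [[0.3,-6,0],[0,0,0]],
    [[0.5,-10,0],[0,0,0]],
    [[0.7,-14,0],[0,0,0]],
    [[0.9,-18,0],[0,0,0]],
    [[1.1,-22,0],[0,0,0]],
    [[1.4,-26,0],[0,0,0]],
    [[1.6,-30,0],[0,0,0]],
    [[1.8,-34,0],[0,0,0]],
    [[1.9,-37,0],[0,0,0]],
  ],
)

```text
time: 20.3
eef_pos: [588.3, -149.7, 216.9]
tool_rot: [[-0.169, 0.986, -0.001], [0.986, 0.169, 0.0], [0.001, -0.001, -1.0]]
contact_force: [0.8, 0.5, -0.2]
finger_gap: 47.5
```

move_arm(
  targets=[
    [[0.07,-1.2,-1],[0,0,0]],
    [[0.07,-1.2,-4],[0,0,0]],
    [[0.07,-1.2,-8],[0,0,0]],
    [[0.07,-1.2,-12],[0,0,0]],
    [[0.07,-1.2,-15],[0,0,0]],
    [[0.07,-1.2,-17],[0,0,0]],
    [[0.07,-1.2,-18],[0,0,0]],
    [[0.07,-1.2,-18],[0,0,0]],
    [[0.07,-1.2,-18],[0,0,0]],
  ],
)

```text
time: 21.2
eef_pos: [589.7, -159.2, 38.5]
tool_rot: [[-0.17, 0.985, 0.0], [0.985, 0.17, -0.0], [-0.0, 0.0, -1.0]]
contact_force: [0.9, 0.2, -1.2]
finger_gap: 48.0
```

```bash
python3 - <<'E'
from rig import ctrl
from h import *
for n in("scene","side"):
    r=ctrl.read_camera(n); cv2.imwrite(f"pics/{n}5.png",cv2.resize(r["color"][100:300,80:330,::-1] if n=="scene" else r["color"][80:240,200:400,::-1],None,fx=3,fy=3)); np.savez(n+"5.npz",**r)
E
python3 s.py
```

```text
time 21.3
joints [-0.372  0.686  1.745  0.     0.709 -0.543]
eef_pos [ 589.956 -159.515   39.14 ]
contact_force [-0.25  -0.572 -1.03 ]
moment [ 0.02  -0.109  0.011]
finger_gap 47.52741061158148
```

View pics/side5.png

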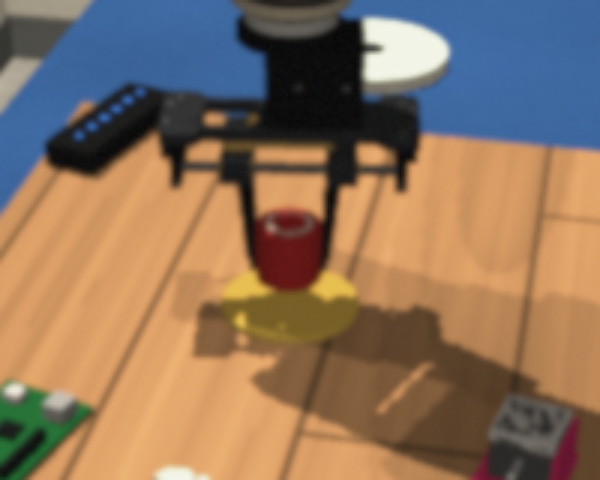

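View pics/scene5.png

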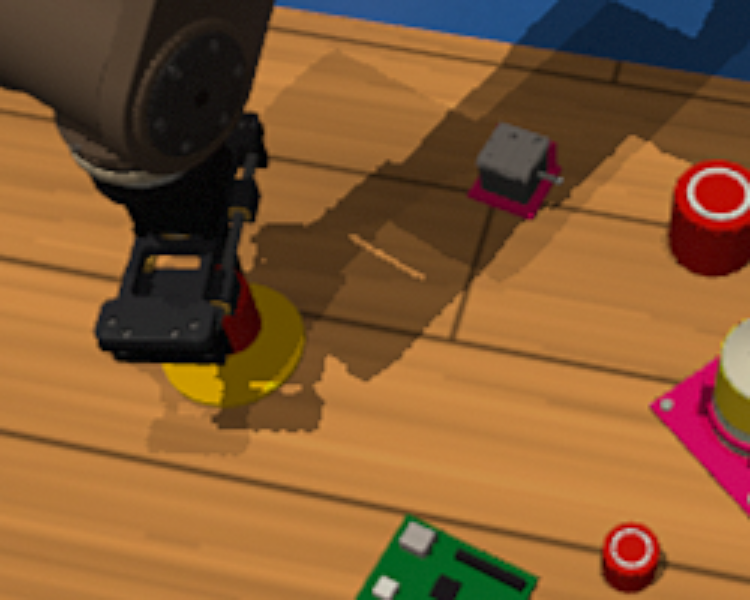

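The cap hangs upright over the coaster, at side crop (290,250) with the coaster at (290,305). Descending by feel.

move_arm(
  targets=[
    [[0,0,-0.5],[0,0,0]],
    [[0,0,-1],[0,0,0]],
    [[0,0,-1.4],[0,0,0]],
    [[0,0,-1.6],[0,0,0]],
    [[0,0,-1.6],[0,0,0]],
    [[0,0,-1.6],[0,0,0]],
  ],
)

```text
time: 21.9
eef_pos: [589.5, -159.5, 22.0]
tool_rot: [[-0.17, 0.985, 0.0], [0.985, 0.17, 0.0], [0.0, 0.0, -1.0]]
contact_force: [0.9, 0.2, -0.2]
finger_gap: 47.8
```

move_arm(
  targets=[
    [[0,0,-0.1],[0,0,0]],
    [[0,0,-0.2],[0,0,0]],
    [[0,0,-0.2],[0,0,0]],
    [[0,0,-0.2],[0,0,0]],
  ],
)

```text
time: 22.3
eef_pos: [589.4, -159.5, 20.1]
tool_rot: [[-0.17, 0.985, 0.0], [0.985, 0.17, 0.0], [-0.0, 0.0, -1.0]]
contact_force: [-0.3, -1.0, -0.0]
finger_gap: 47.9
```

move_arm(
  targets=[
    [[0,0,-0.05],[0,0,0]],
    [[0,0,-0.1],[0,0,0]],
    [[0,0,-0.1],[0,0,0]],
    [[0,0,-0.1],[0,0,0]],
  ],
)

```text
time: 22.7
eef_pos: [589.4, -159.5, 19.0]
tool_rot: [[-0.17, 0.985, 0.0], [0.985, 0.17, 0.0], [0.0, 0.0, -1.0]]
contact_force: [-0.3, 0.0, -0.7]
finger_gap: 47.7
```

move_arm(
  targets=[
    [[0,0,-0.05],[0,0,0]],
    [[0,0,-0.1],[0,0,0]],
    [[0,0,-0.1],[0,0,0]],
    [[0,0,-0.1],[0,0,0]],
  ],
)

```text
time: 23.1
eef_pos: [589.5, -159.5, 18.1]
tool_rot: [[-0.17, 0.985, 0.0], [0.985, 0.17, 0.0], [0.0, 0.0, -1.0]]
contact_force: [-0.5, 0.3, -1.8]
finger_gap: 47.7
```

move_arm(
  targets=[
    [[0,0,-0.05],[0,0,0]],
    [[0,0,-0.05],[0,0,0]],
    [[0,0,-0.05],[0,0,0]],
  ],
)

```text
time: 23.4
eef_pos: [589.4, -159.5, 17.6]
tool_rot: [[-0.17, 0.985, 0.0], [0.985, 0.17, 0.0], [0.0, 0.0, -1.0]]
contact_force: [0.2, 0.9, -0.8]
finger_gap: 47.6
```

move_arm(
  targets=[
    [[0,0,-0.05],[0,0,0]],
    [[0,0,-0.05],[0,0,0]],
    [[0,0,-0.05],[0,0,0]],
  ],
)

```text
time: 23.7
eef_pos: [589.5, -159.5, 17.0]
tool_rot: [[-0.17, 0.985, 0.0], [0.985, 0.17, 0.0], [0.0, 0.0, -1.0]]
contact_force: [-0.3, -0.2, -1.1]
finger_gap: 47.3
```

move_arm(
  targets=[
    [[0,0,-0.05],[0,0,0]],
    [[0,0,-0.05],[0,0,0]],
    [[0,0,-0.05],[0,0,0]],
  ],
)

```text
time: 24.0
eef_pos: [589.4, -159.5, 16.6]
tool_rot: [[-0.17, 0.985, 0.0], [0.985, 0.17, 0.0], [0.0, 0.0, -1.0]]
contact_force: [-0.5, -1.0, -0.7]
finger_gap: 48.0
```

move_arm(
  targets=[
    [[0,0,-0.05],[0,0,0]],
    [[0,0,-0.05],[0,0,0]],
    [[0,0,-0.05],[0,0,0]],
  ],
)

```text
time: 24.3
eef_pos: [589.5, -159.5, 16.5]
tool_rot: [[-0.17, 0.985, 0.0], [0.985, 0.17, -0.0], [-0.0, 0.0, -1.0]]
contact_force: [-1.9, 0.2, 5.2]
finger_gap: 47.9
```

It touches at TCP z of 16.5 with 5 N, where expected. Easing the preload and releasing softly.

move_arm(
  targets=[
    [[0,0,0.04],[0,0,0]],
    [[0,0,0.04],[0,0,0]],
    [[0,0,0.04],[0,0,0]],
  ],
  force=5,
)

```text
time: 24.6
eef_pos: [589.5, -159.5, 16.5]
tool_rot: [[-0.17, 0.985, 0.0], [0.985, 0.17, -0.0], [-0.0, 0.0, -1.0]]
contact_force: [-1.2, -0.5, 2.1]
finger_gap: 48.4
```

move_arm(
  targets=[
    [[0,0,0],[0,0,0]],
    [[0,0,0],[0,0,0]],
    [[0,0,0],[0,0,0]],
    [[0,0,0],[0,0,0]],
    [[0,0,0],[0,0,0]],
    [[0,0,0],[0,0,0]],
    [[0,0,0],[0,0,0]],
    [[0,0,0],[0,0,0]],
  ],
  grip=0.9,
)

```text
time: 25.4
eef_pos: [589.5, -159.5, 16.5]
tool_rot: [[-0.17, 0.985, 0.0], [0.985, 0.17, -0.0], [-0.0, 0.0, -1.0]]
contact_force: [0.1, -0.7, -0.4]
finger_gap: 85.7
```

```bash
python3 s.py
```

```text
time 25.4
joints [-0.372  0.72   1.755  0.     0.667 -0.543]
eef_pos [ 589.46  -159.486   16.463]
contact_force [ 0.082 -0.723 -0.379]
moment [ 0.004 -0.087 -0.005]
finger_gap 85.7374232634681
```

move_arm(
  targets=[
    [[0,0,0.5],[0,0,0]],
    [[0,0,1.5],[0,0,0]],
    [[0,0,3],[0,0,0]],
    [[0,0,5],[0,0,0]],
    [[0,0,8],[0,0,0]],
    [[0,0,11],[0,0,0]],
    [[0,0,15],[0,0,0]],
    [[0,0,19],[0,0,0]],
    [[0,0,22],[0,0,0]],
    [[0,0,22],[0,0,0]],
  ],
)

```text
time: 26.4
eef_pos: [590.6, -159.9, 242.3]
tool_rot: [[-0.17, 0.985, 0.008], [0.985, 0.17, -0.003], [-0.004, 0.007, -1.0]]
contact_force: [-0.5, -0.7, 0.5]
finger_gap: 85.8
```

move_arm(
  targets=[
    [[-1,-4,0],[0,0,0]],
    [[-2,-8,0],[0,0,0]],
    [[-4,-12,0],[0,0,0]],
    [[-6,-16,0],[0,0,0]],
    [[-7,-19,0],[0,0,0]],
    [[-7,-20,0],[0,0,0]],
    [[-7,-20,0],[0,0,0]],
    [[-7,-20,0],[0,0,0]],
  ],
)

```text
time: 27.2
eef_pos: [519.8, -358.5, 236.4]
tool_rot: [[-0.171, 0.985, -0.0], [0.985, 0.171, 0.0], [0.0, 0.0, -1.0]]
contact_force: [0.7, 0.5, 0.7]
finger_gap: 85.4
```

```bash
python3 - <<'E'
from rig import ctrl
from h import *
for n in("scene","side"):
    r=ctrl.read_camera(n); cv2.imwrite(f"pics/{n}6.png",r["color"][:,:,::-1]); np.savez(n+"6.npz",**r)
    H=hsv(r)
    for c in blobs(redm(r),60):
        m=np.zeros(H.shape[:2],np.uint8);cv2.drawContours(m,[cv2.convexHull(c)],-1,1,-1)
        wh=(H[...,1]<110)&(H[...,2]>130)&(cv2.erode(m,np.ones((3,3)))>0);b=blobs(wh,15)
        if b:
            e=cv2.fitEllipse(cv2.convexHull(max(b,key=cv2.contourArea)));print(n,cv2.boundingRect(c),e,plane(r,e[0],50).round(1))
E
python3 s.py
```

```text
scene (281, 275, 19, 22) ((290.0994873046875, 282.2395324707031), (12.794441223144531, 13.90190601348877), 99.12572479248047) [702.7 153.9  50. ]
scene (143, 195, 23, 28) ((152.95635986328125, 203.03695678710938), (13.622002601623535, 17.185794830322266), 68.83050537109375) [ 589.1 -160.3   50. ]
scene (303, 154, 32, 38) ((319.3233947753906, 164.05523681640625), (16.96697998046875, 21.854206085205078), 98.05094909667969) [412.9 167.   50. ]
side (335, 255, 41, 53) ((355.76361083984375, 266.59051513671875), (19.91164779663086, 29.694244384765625), 96.927001953125) [423.7 155.3  50. ]
time 27.3
joints [-0.708  0.48   1.515  0.     1.146 -0.88 ]
eef_pos [ 519.982 -358.056  236.538]
contact_force [ 0.175  0.414 -0.105]
moment [ 0.007 -0.079 -0.017]
finger_gap 85.38889510736456
```

View pics/side6.png

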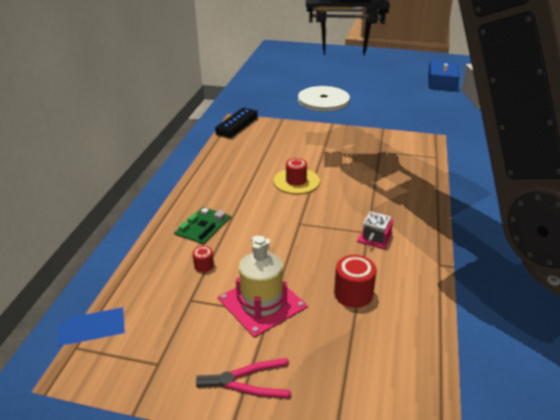

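View pics/scene6.png

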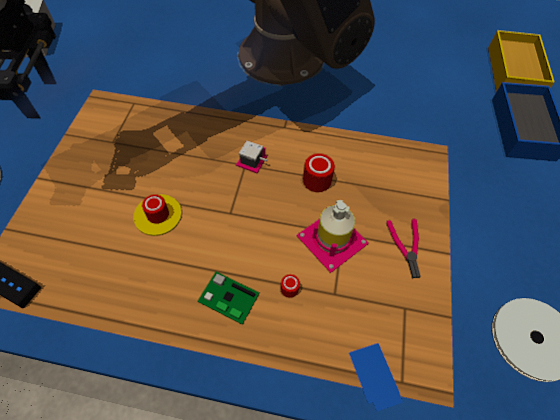

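The cap stands upright on the coaster, at scene (153,203) and side (296,172). Its top measures (589.1, -160.3), about 1 mm from the coaster centre. The motor, board and pliers are where they were, and the arm is clear.

```bash
python3 -c "
from rig import ctrl
print(ctrl.hand_in())"
```

```text
the job is handed in; nothing more can be done
None
```

The red cap is off the bottle and standing upright on the yellow coaster, and the job is handed in; no verdict is reported.

**Removal:** I gripped the middle-sized cap and pushed it about 17 mm to its stop. There the force rose to 19.5 N with no further travel. I turned it 75° anticlockwise at 18–20 N, and it lifted off on the first try.

**Placing:** It touched the coaster at about 5 N. I then eased off, let go and moved the arm clear, at about 27 s of the 72 s allowed.

**Last checks:**
- **Position:** the scene camera puts the cap about 1 mm from the coaster centre measured in the same view. I could not measure it in the side view, which only showed the cap standing upright on the coaster.
- **Bystanders:** by eye, the motor, board and pliers had not moved.
- **Forces:** the highest between cap and bottle that I read was about 21 N in all (limit 38 N). I read forces only at the end of each move, so peaks in between are not recorded.

**Disagreements:** the two cameras differed by about 5 mm on the coaster centre, well inside the 32 mm allowed. The force eased about 1 mm higher than expected as the cap came off, so I set it down by touch.

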